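# Dial open the code-locked kit drawer

## Task

Open the blue code-locked drawer: roll its two clicking star wheels by their ridges until each has its yellow face on top, in line with the red pointers. Then slide the orange thumb-piece toward the wheels as far as it goes, and after that pull the drawer out to its stop. Leave it standing open like that, and do not disturb the loose things on the bench.

Things in the scene. Friction and masses are not known exactly. Their poses are not given: they have to be found in the camera images.
- kit_lock: blue sheet-metal lock box, fixed to the bench, 130 (x) x 190 (y) mm, top plate 100 mm above the bench; origin on the bench under its middle; its x axis points level to the back, y to its left, z up. Drawer front and pull on its -x side. Until both wheels show yellow the thumb-piece moves only 2 mm; until that is across the drawer moves only 2 mm.
- wheel_left (a joint): angle (rad) of the left star wheel; grows when its top rolls to the box's +x (away from the drawer front). 0, or a full turn from it: yellow face on top. Starts 1 to 3 clicks below 0; turns either way. Clicks into 8 stops 0.785 apart; a sprung roller draws it home once it is past halfway to the next (a few N on a ridge). Level axle along the box's y, at x = +8, y = +52 mm, 84 mm up.
- wheel_right (a joint): the right star wheel, same as the left, axle at x = +8, y = +4 mm of the box. Each wheel is 14 mm wide (along y), with 8 grey ridges 5 mm thick, tips at radius 34 mm (to 118 mm above the bench), black dotted faces between them at radius 25 mm. At a stop a face is exactly on top, and the nearest ridges stand 22.5 degrees before and behind the top.
- wheel_left_mark (a point): middle of the left wheel's yellow face, 25 mm from the axle (moves with the wheel)
- wheel_right_mark (a point): middle of the right wheel's yellow face, 25 mm from the axle (moves with the wheel)
- bolt (a joint): travel of the thumb-piece along the box's +y (toward the wheels), m: 0 = locked, 0.020 = fully across (stop). Slides with about 2 N and stays where it is left; free to move only when both wheels show yellow.
- bolt_push (a point): middle of the right-hand (-y) side of the orange thumb-piece, 113 mm above the bench (moves with it); locked it lies at x = +8, y = -76 mm of the box. The thumb-piece is 28 (x) x 16 (y) mm and stands up to 124 mm above the bench, clear all round, on the top plate right of the wheels.
- drawer (a joint): travel of the drawer out of the front of the box, along the box's -x, m: 0 = shut, 0.060 = fully out (stop). Slides with about 2 N.
- drawer_pull (a point): middle of the steel bow pull on the drawer front (moves with it): a level round bar of 8 mm diameter along the box's y, straight for 88 mm, 80 mm above the bench, its middle line 40 mm in front of the drawer front (x = -111 mm of the box when shut), 36 mm clear between them; the drawer front reaches 100 mm above the bench.
- bellows_cup: loose brown ribbed rubber cup, 50 mm wide, 72 mm tall, standing behind the box; origin under its middle
- ring_jar: loose white jar with black lid, 45 mm wide, 55 mm tall, standing to the right of the box; origin under its middle
- loose_gauge: loose pressure gauge with brass stem, 81x52x27 mm, on the towel; origin under its middle
- brass_tee: loose brass tee fitting, 44x62x19 mm, lying near the front of the bench on the right; origin under its middle

How it is judged:
By the outcome, as a careful person would: the job done as asked, in the order asked, and still so for the second after the job is handed in, with the robot touching nothing.
It also fails if it takes over 51 s, if anything falls off the work surface, if the arm or the gripper's body presses on something with over 40 N, if the wrist force passes 120 N, or if a joint passes its speed limit or range.

## Robot

A 6-joint arm with a two-finger parallel gripper is mounted at the origin on a cart in front of the work surface, level with it; the furniture and walls round the work are solid. World frame = base frame: x ahead of the robot, y to its left, z up, the work surface at z = 0. Lengths are in m, angles in degrees, forces in N, time in s.
With the tool pointing down it reaches from about 0.4 to 0.825 m from the base axis. Payload 7 kg.
Tool frame: the origin (TCP) lies on the centre line of the jaws, within the pads' length; the fingertips stand r.tip_reach ahead of it and the grasp point (between the pads) is the TCP (r.tip_reach is the distance from the TCP to the fingertips, in m); z points along the fingers, y is the line along which they close (so a half turn about z gives the same grasp; the last joint's range is limited). The gripper opens to 88 mm and grips with 3 to 60 N. Pads are 19 mm wide; open, the fingers measure 130 mm over their backs; the gripper's body (78 mm by 193 mm) begins 47 mm behind the grasp point.
Start: joints at [-53.509, 20.546, 0.682, 0, -70.136, -16.507], TCP at [0.231, -0.634, 0.246] pointing down, gripper open.
Joint ranges: [-176.03, 176.03], [-82.01, 121.73], [-58.28, 71.71], [-173.87, 95.51], [-174.79, -0.11], [-173.66, 173.66]. Speed limits (degrees/s): [136.94, 136.94, 172.46, 180, 180, 180].

## Interface

Orientations are given as [roll, pitch, yaw] about the fixed x, y, z axes, in that order (R = Rz(yaw) Ry(pitch) Rx(roll)).
In Python, from plant import sensors, cams, r gives the robot as it stands.
- The arm moves only by the tool drive_tool, never from a script. Its argument "rows" is a list of rows, each an object of numbers: "fingers": the gripper's target within -1 to 1 (fully open at 1, half-way at 0, shut at -1); "x", "y", "z": the shift along the tool's x, y, z in m; "spin": the turn about the tool's z in rad. A call has 1 to 10 rows; each row is the pose to reach, as a shift and turn from the pose commanded when the call began, along the tool's axes at that moment; what a row does not reach only later rows make up. A row lasts 1/8 s, in which the tool goes at most 62.5 mm and 10.7 degrees, less where a joint would pass 70% of its speed; a pose out of reach is approached as far as the arm can. A call with a gripper value outside its range is refused whole. The fingers move at their own pace and stop on an object; "newtons" is the grip in N (left out, the last holds). Time passes only in rows, so rows that repeat a pose let the fingers close. It gives the time, the measured TCP pose, the force, the opening and the grip force at its end, in the units of the state.
- sensors.get_state(): the state, without advancing time (a new reading comes with each control period).
- cams.capture(name): name is "scene" or "top" or "wrist"; returns a dict with "pixels" (400x640x3 uint8, red, green, blue), "intrinsics" (3x3 intrinsics, pixels), "eye" and "orientation" of the camera in the world; the wrist camera has in their place "T_tool_cam" (4x4, takes a point from camera to tool coordinates, whose origin is the TCP and whose axes are the flange's). Camera axes: x right, y up, looking along -z (the intrinsics and any distortion apply to the point x, -y, -z); pixel columns grow to the right and rows downward; lengths in m; the calibration is good to about 2 mm. A picture is of the moment at which its call begins: read the wrist's pose just before it. There is no depth.
- r.close_job(): hands the job in; it is judged then, once.
The state is a dict: "time_s": time; "joints": joint angles; "qd": joint speeds; "joint_torque": joint torques, N m; "tcp_pos": TCP position; "eef_rot": TCP orientation; "contact_force": force on the tool from outside, world axes, zero at the start; "moment": the same for the moment, N m; "gripper_width": finger opening in m; "gripper_force": force on a finger pad.
Only numpy, scipy, OpenCV 4.12 (cv2) and the standard library are available. Lean on these libraries where they do the work, as an engineer would, in place of code of your own. Each camera call takes 0.05 s, during which the arm holds its last target. There are 200 camera calls.

## Working session

There is one attempt and no reset: what is moved stays moved. The work goes in short steps, Python scripts to look and compute and a tool call to move; the robot and the scene stay as the last step left them, time stands still between calls to the robot, and variables do not carry over. Pictures are saved under pics/ and viewed, at most 10 in all, crops included, and the job is handed in when it is done.

Besides the shell and the picture viewer there is one more tool, called after "Emit:" by a JSON object that holds its "op" and its "data", one argument or row to a line. drive_tool: Moves the arm, as the interface text tells. Its arguments: {"type":"object","properties":{"rows":{"type":"array"},"newtons":{"type":"number"}},"required":["rows"]}

```bash
mkdir -p pics; cat > h.py <<'E'
import numpy as np,cv2
from plant import sensors,cams,r
from scipy.spatial.transform import Rotation as Ro
def ray(c,u,v):
    K=np.array(c["intrinsics"]);R=np.array(c["orientation"])
    d=np.linalg.inv(K)@[u,v,1]
    return np.array(c["eye"]),R@np.array([d[0],-d[1],-d[2]])
def onz(c,u,v,z):
    e,d=ray(c,u,v);return e+d*(z-e[2])/d[2]
def proj(c,p):
    K=np.array(c["intrinsics"]);R=np.array(c["orientation"])
    q=R.T@(np.array(p)-c["eye"]);q=K@[q[0],-q[1],-q[2]];return q[:2]/q[2]
E
python3 - <<'E'
from h import *
s=sensors.get_state();print({k:np.round(v,3) for k,v in s.items()},r.tip_reach)
for n in("top","scene"):
    c=cams.capture(n);cv2.imwrite(f"pics/{n}0.png",c["pixels"][:,:,::-1]);print({k:(np.round(v,3).tolist() if k!="pixels" else 0) for k,v in c.items()if not isinstance(v,str)})
E
```

```text
{'time_s': np.float64(0.0), 'joints': array([-5.3508e+01,  2.0590e+01,  6.3400e-01, -2.0000e-02, -7.0138e+01,
       -1.6506e+01]), 'qd': array([-0.063,  0.001,  0.008,  0.052, -0.061,  0.013]), 'joint_torque': array([ 1.0000e-03, -5.8273e+01,  2.9305e+01,  6.9970e+00,  7.0000e-03,
       -0.0000e+00]), 'tcp_pos': array([ 0.231, -0.634,  0.245]), 'eef_rot': array([ 1.79905e+02, -9.00000e-03, -1.60020e+02]), 'contact_force': array([ 0.408,  0.232, -1.31 ]), 'moment': array([-0.022,  0.014, -0.02 ]), 'gripper_force': np.float64(0.0), 'gripper_width': np.float64(0.088)} 0.019
{'pixels': 0, 'intrinsics': [[372.931, 0.0, 324.235], [0.0, 372.931, 199.414], [0.0, 0.0, 1.0]], 'eye': [0.358, 0.0, 1.012], 'orientation': [10.57, -1.06, -90.58]}
{'pixels': 0, 'intrinsics': [[425.552, 0.0, 322.822], [0.0, 425.552, 199.273], [0.0, 0.0, 1.0]], 'eye': [-0.092, 0.583, 1.1], 'orientation': [40.597, -0.304, -133.104]}
```

View pics/top0.png

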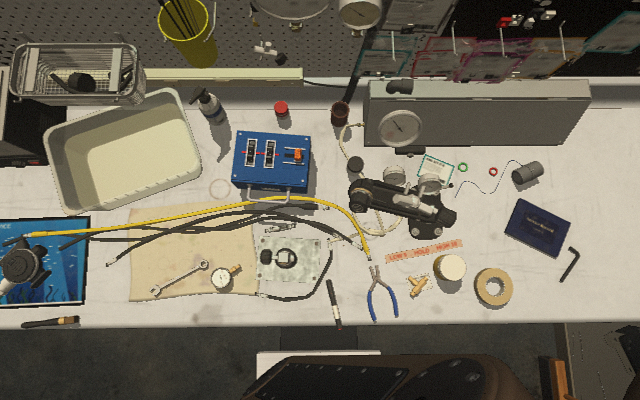

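View pics/scene0.png

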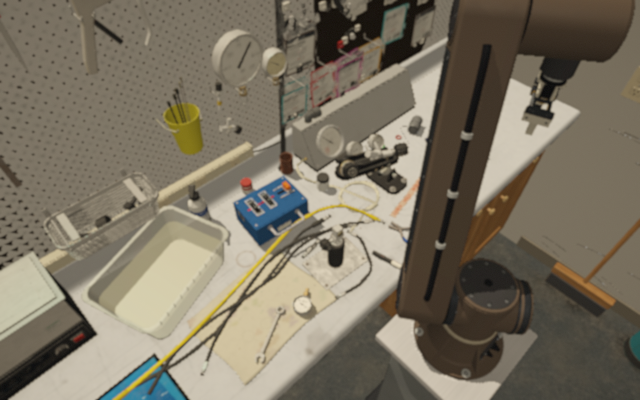

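```bash
sed -i 's/R=np.array(c\["orientation"\])/R=Ro.from_euler("xyz",c["orientation"],degrees=True).as_matrix()/' h.py
python3 - <<'E'
import cv2
a=cv2.imread("pics/top0.png")[115:215,220:350];cv2.imwrite("pics/topc.png",cv2.resize(a,None,fx=6,fy=6,interpolation=cv2.INTER_CUBIC))
a=cv2.imread("pics/scene0.png")[165:245,225:335];cv2.imwrite("pics/scenec.png",cv2.resize(a,None,fx=7,fy=7,interpolation=cv2.INTER_CUBIC))
E
```

```text
(no output)
```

View pics/topc.png

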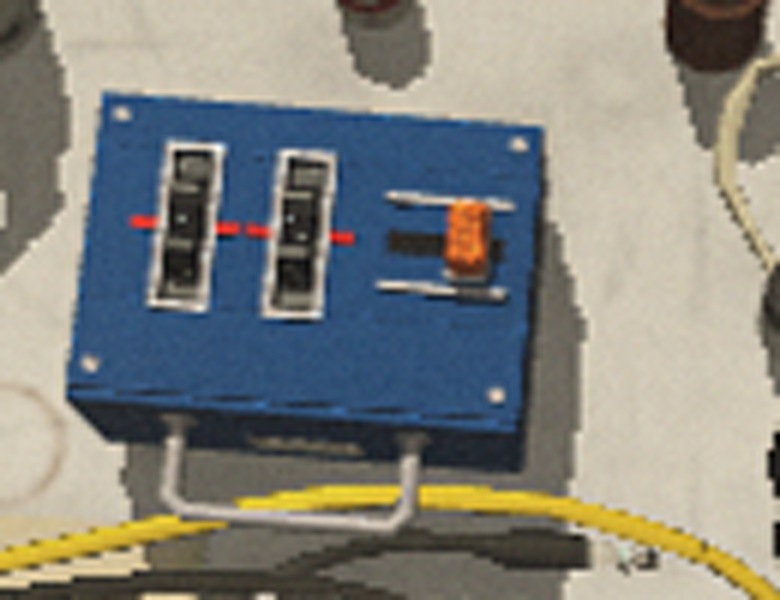

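View pics/scenec.png

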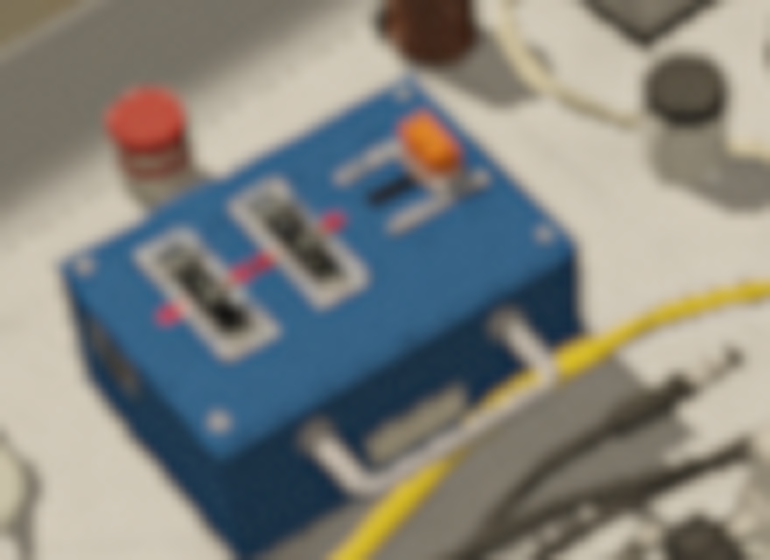

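```bash
cat > pose.py <<'E'
from h import *
from scipy.optimize import least_squares
c=cams.capture("top");s=cams.capture("scene")
T=lambda u,v:(220+u/6-.4,115+v/6-.4); S=lambda u,v:(225+u/7-.4,165+v/7-.4)
# box points; top
O=[(c,T(105,93),(.065,.095,.1)),(c,T(545,127),(.065,-.095,.1)),(c,T(515,432),(-.065,-.095,.1)),(c,T(68,398),(-.065,.095,.1)),
(s,S(62,265),(-.0+.065,.095,.1)),(s,S(410,75),(.065,-.095,.1)),(s,S(578,250),(-.065,-.095,.1)),(s,S(220,458),(-.065,.095,.1))]
def W(p,b): a=p[2];return np.array([p[0]+np.cos(a)*b[0]-np.sin(a)*b[1],p[1]+np.sin(a)*b[0]+np.cos(a)*b[1],b[2]])
for sub in (O[:4],O[4:],O):
    f=lambda p:np.concatenate([proj(k,W(p,b))-q for k,q,b in sub])
    o=least_squares(f,[.5,.1,0]);print(o.x,np.degrees(o.x[2]),np.round(o.fun,1))
p=o.x
for n,b in dict(wl=(.008,.052,.118),wr=(.008,.004,.118),bolt=(.008,-.076,.113),pull=(-.111,0,.08)).items():print(n,W(p,b),proj(c,W(p,b)),(np.array(proj(c,W(p,b)))-[220,115])*6)
print(onz(c,340,105,.072),onz(c,355,163,.055))
E
python3 pose.py
```

```text
[ 0.63576832  0.11556068 -0.08636001] -4.948063832243849 [-0.4  0.7  0.1  0.9  0.8 -0.6 -0.5 -0.9]
[ 0.63389705  0.11748256 -0.08614753] -4.935889958941441 [-0.7  0.6  0.6  0.2  0.6 -0.8 -0.5 -0.1]
[ 0.63526628  0.11616216 -0.08619624] -4.938680640525722 [-0.7  0.9 -0.1  1.1  0.5 -0.5 -0.7 -0.7 -0.6  0.1  0.6 -0.2  0.6 -1.3
 -0.4 -0.6]
wl [0.64771324 0.16728039 0.118     ] [249.39442297 151.40976486] [176.36653783 218.45858918]
wr [0.64358094 0.11945859 0.118     ] [268.62316085 152.92514482] [291.73896512 227.55086892]
bolt [0.63669378 0.0397556  0.113     ] [300.73973538 156.04673967] [484.43841229 246.280438  ]
pull [0.52467838 0.1257181  0.08      ] [267.25828758 202.61417067] [283.54972547 525.68502404]
[ 0.79196374 -0.06392976  0.072     ] [ 0.6347611  -0.10214756  0.055     ]
```

```bash
cat >> h.py <<'E'
P=[0.6353,0.1162,np.radians(-4.94)]
def W(b,p=P): a=p[2];return np.array([p[0]+np.cos(a)*b[0]-np.sin(a)*b[1],p[1]+np.sin(a)*b[0]+np.cos(a)*b[1],b[2]])
def st():
    s=sensors.get_state();a=P[2];d=np.array(s["tcp_pos"]);e=d[:2]-P[:2]
    b=np.array([np.cos(a)*e[0]+np.sin(a)*e[1],-np.sin(a)*e[0]+np.cos(a)*e[1],d[2]])
    return s,b,Ro.from_euler("xyz",s["eef_rot"],degrees=True).as_matrix()
def shift(b):
    s,_,R=st();return R.T@(W(b)-s["tcp_pos"])
E
python3 -c "
from h import *
print(shift((-.03,.02,.30)),np.round(cams.capture('wrist')['T_tool_cam'],3))"
```

```text
[-0.61796615  0.59766939 -0.05449135] [[-0.001  0.966  0.257  0.069]
 [ 1.     0.001  0.    -0.001]
 [-0.     0.257 -0.966 -0.139]
 [ 0.     0.     0.     1.   ]]
```

Emit:
{"op": "drive_tool", "data": {
  "rows": [
    {"x": 0, "y": 0, "z": -0.05},
    {"x": -0.04, "y": 0.04, "z": -0.055},
    {"x": -0.08, "y": 0.08, "z": -0.055},
    {"x": -0.12, "y": 0.12, "z": -0.055},
    {"x": -0.16, "y": 0.155, "z": -0.055},
    {"x": -0.2, "y": 0.195, "z": -0.055},
    {"x": -0.24, "y": 0.23, "z": -0.055},
    {"x": -0.28, "y": 0.27, "z": -0.055},
    {"x": -0.32, "y": 0.31, "z": -0.055},
    {"x": -0.36, "y": 0.35, "z": -0.055, "fingers": -1}
  ],
  "newtons": 20
}}

```text
invalid input
```

Emit:
{"op": "drive_tool", "data": {
  "rows": [
    {"x": -0.04, "y": 0.035, "fingers": -1, "spin": 0.06},
    {"x": -0.08, "y": 0.075, "fingers": -1, "spin": 0.12},
    {"x": -0.12, "y": 0.11, "fingers": -1, "spin": 0.18},
    {"x": -0.16, "y": 0.15, "fingers": -1, "spin": 0.25},
    {"x": -0.2, "y": 0.19, "fingers": -1, "spin": 0.31},
    {"x": -0.23, "y": 0.22, "fingers": -1, "spin": 0.37},
    {"x": -0.258, "y": 0.248, "fingers": -1, "spin": 0.436},
    {"x": -0.258, "y": 0.248, "fingers": -1, "spin": 0.436},
    {"x": -0.258, "y": 0.248, "fingers": -1, "spin": 0.436}
  ]
}}

```text
invalid input
```

```bash
python3 -c "
from h import *
s,b,R=st();print(s['time_s'],b,s['eef_rot'],s['joints'],s['gripper_width'])
c=cams.capture('wrist');cv2.imwrite('pics/w1.png',c['pixels'][:,:,::-1])"
```

```text
0.25 [-0.33859488 -0.78246064  0.24512967] [ 1.79958682e+02 -5.77635656e-03 -1.60020393e+02] [-5.35104249e+01  2.05690272e+01  6.61605421e-01 -6.59605447e-03
 -7.01338340e+01 -1.65077265e+01] 0.08776956542246482
```

View pics/w1.png

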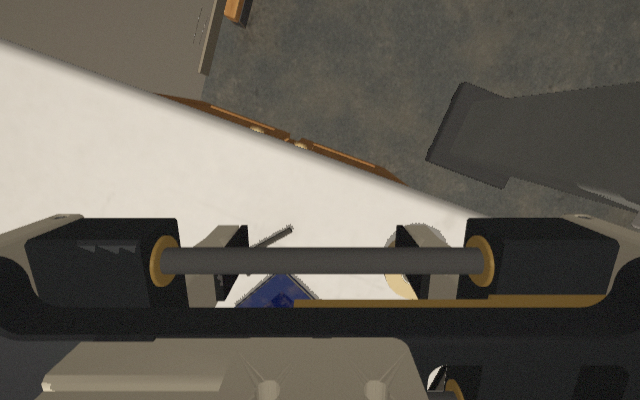

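Emit:
{"op": "drive_tool", "data": {
  "rows": [
    {"x": 0, "y": 0, "z": -0.05, "spin": 0, "fingers": 1},
    {"x": -0.04, "y": 0.04, "z": -0.055, "spin": 0, "fingers": 1},
    {"x": -0.08, "y": 0.08, "z": -0.055, "spin": 0, "fingers": 1},
    {"x": -0.12, "y": 0.12, "z": -0.055, "spin": 0, "fingers": 1},
    {"x": -0.16, "y": 0.155, "z": -0.055, "spin": 0, "fingers": 1},
    {"x": -0.2, "y": 0.195, "z": -0.055, "spin": 0, "fingers": 1},
    {"x": -0.24, "y": 0.23, "z": -0.055, "spin": 0, "fingers": 1},
    {"x": -0.28, "y": 0.27, "z": -0.055, "spin": 0, "fingers": 1},
    {"x": -0.32, "y": 0.31, "z": -0.055, "spin": 0, "fingers": 1},
    {"x": -0.36, "y": 0.35, "z": -0.055, "spin": 0, "fingers": -1}
  ],
  "newtons": 20
}}

```text
time_s: 1.55
tcp_pos: [0.4498, -0.1806, 0.3009]
eef_rot: [-180.0, 0.1, -160.0]
contact_force: [1.3, -1.3, 0.6]
gripper_width: 0.0821
gripper_force: 0.0
```

```bash
python3 -c "
from h import *
print(shift((.05,.028,.30)))"
```

```text
[-0.33292058  0.21982293  0.0011557 ]
```

Emit:
{"op": "drive_tool", "data": {
  "rows": [
    {"x": -0.042, "y": 0.027, "z": 0, "fingers": -1, "spin": 0.05},
    {"x": -0.083, "y": 0.055, "z": 0, "fingers": -1, "spin": 0.11},
    {"x": -0.125, "y": 0.082, "z": 0, "fingers": -1, "spin": 0.17},
    {"x": -0.167, "y": 0.11, "z": 0, "fingers": -1, "spin": 0.23},
    {"x": -0.21, "y": 0.138, "z": 0, "fingers": -1, "spin": 0.29},
    {"x": -0.25, "y": 0.165, "z": 0, "fingers": -1, "spin": 0.35},
    {"x": -0.29, "y": 0.192, "z": 0, "fingers": -1, "spin": 0.4},
    {"x": -0.333, "y": 0.22, "z": 0, "fingers": -1, "spin": 0.436},
    {"x": -0.333, "y": 0.22, "z": 0, "fingers": -1, "spin": 0.436},
    {"x": -0.333, "y": 0.22, "z": 0, "fingers": -1, "spin": 0.436}
  ]
}}

```text
time_s: 2.8
tcp_pos: [0.6869, 0.1382, 0.3]
eef_rot: [-180.0, -0.1, 175.0]
contact_force: [0.6, 0.1, 0.5]
gripper_width: 0.0003
gripper_force: 0.0
```

```bash
python3 -c "
from h import *
s,b,R=st();print(s['time_s'],b,s['eef_rot'],s['joints'],s['gripper_width'])
c=cams.capture('wrist');cv2.imwrite('pics/w2.png',c['pixels'][:,:,::-1])
print(c['intrinsics'])"
```

```text
2.8 [0.0495426  0.02636757 0.29995062] [-1.79964802e+02 -5.40862890e-02  1.75036808e+02] [ 2.72622501e+01  2.16000444e+01  9.24890956e+00  9.55903080e-04
 -7.77133890e+01 -1.22225630e+02] 0.0003344908150743996
[[284.98440822   0.         321.53921798]
 [  0.         284.98440822 196.11664748]
 [  0.           0.           1.        ]]
```

View pics/w2.png

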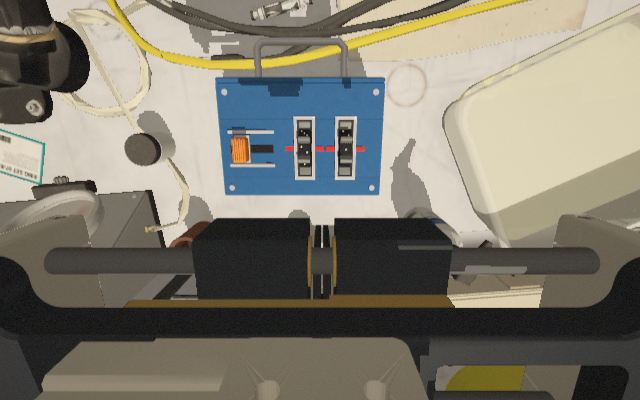

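```bash
cat >> h.py <<'E'
def wcam():
    s,b,R=st();c=cams.capture('wrist');T=np.array(c['T_tool_cam'])
    c["eye"]=np.array(s["tcp_pos"])+R@T[:3,3]
    c["orientation"]=Ro.from_matrix(R@T[:3,:3]).as_euler("xyz",degrees=True);return c
E
python3 -c "
from h import *
c=wcam()
for b in [(-.065,-.095,.1),(-.065,.095,.1),(.065,.095,.1),(.065,-.095,.1),(-.111,0,.08)]:print(proj(c,W(b)))
a=c['pixels'][105:190,280:370,::-1];cv2.imwrite('pics/w2c.png',cv2.resize(a,None,fx=7,fy=7,interpolation=cv2.INTER_CUBIC))"
```

```text
[213.29162842  78.21127461]
[384.11062831  77.89175292]
[378.32975829 191.36777928]
[223.79098192 191.62635102]
[299.14824403  37.22835677]
```

View pics/w2c.png

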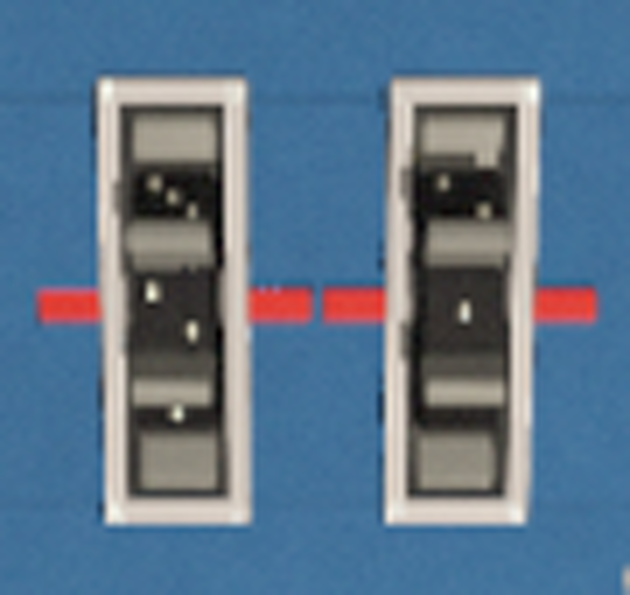

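Emit:
{"op": "drive_tool", "data": {
  "rows": [
    {"x": 0.03, "y": 0.01, "z": 0.04, "fingers": -1, "spin": 0},
    {"x": 0.06, "y": 0.02, "z": 0.08, "fingers": -1, "spin": 0},
    {"x": 0.08, "y": 0.026, "z": 0.12, "fingers": -1, "spin": 0},
    {"x": 0.08, "y": 0.026, "z": 0.15, "fingers": -1, "spin": 0},
    {"x": 0.08, "y": 0.026, "z": 0.168, "fingers": -1, "spin": 0},
    {"x": 0.08, "y": 0.026, "z": 0.168, "fingers": -1, "spin": 0},
    {"x": 0.07, "y": 0.026, "z": 0.168, "fingers": -1, "spin": 0},
    {"x": 0.062, "y": 0.026, "z": 0.168, "fingers": -1, "spin": 0}
  ]
}}

```text
time_s: 3.9
tcp_pos: [0.6292, 0.1696, 0.134]
eef_rot: [179.9, 0.1, 175.0]
contact_force: [-4.3, 1.1, 4.6]
gripper_width: 0.0005
gripper_force: 2.9
```

Emit:
{"op": "drive_tool", "data": {
  "rows": [
    {"x": -0.006, "y": 0, "z": 0, "fingers": -1, "spin": 0},
    {"x": -0.01, "y": 0, "z": 0, "fingers": -1, "spin": 0},
    {"x": -0.013, "y": 0, "z": 0, "fingers": -1, "spin": 0}
  ]
}}

```text
time_s: 4.28
tcp_pos: [0.6434, 0.1686, 0.1362]
eef_rot: [179.9, 0.3, 175.0]
contact_force: [-0.5, -1.2, 11.2]
gripper_width: 0.0001
gripper_force: 6.0
```

```bash
python3 -c "
from h import *
s,b,R=st();print(s['time_s'],b,s['contact_force'])"
```

```text
4.275 [0.00352309 0.0529226  0.13616126] [-0.53179952 -1.23067381 11.18772522]
```

Emit:
{"op": "drive_tool", "data": {
  "rows": [
    {"x": 0, "y": 0, "z": -0.03, "fingers": -1, "spin": 0},
    {"x": -0.02, "y": -0.01, "z": -0.08, "fingers": -1, "spin": 0},
    {"x": -0.04, "y": -0.02, "z": -0.13, "fingers": -1, "spin": 0},
    {"x": -0.049, "y": -0.026, "z": -0.168, "fingers": -1, "spin": 0},
    {"x": -0.049, "y": -0.026, "z": -0.168, "fingers": -1, "spin": 0},
    {"x": -0.049, "y": -0.026, "z": -0.168, "fingers": -1, "spin": 0}
  ]
}}

```text
time_s: 5.03
tcp_pos: [0.6872, 0.138, 0.3004]
eef_rot: [180.0, -0.0, 175.0]
contact_force: [-0.6, -0.7, -1.1]
gripper_width: 0.0003
gripper_force: 0.0
```

```bash
cat > look.py <<'E'
from h import *
s,b,R=st();print(s['time_s'],b)
c=wcam();a=c['pixels'][105:190,280:370].astype(int)
cv2.imwrite('pics/l%d.png'%(s['time_s']*100),cv2.resize(a[:,:,::-1].astype('uint8'),None,fx=7,fy=7,interpolation=cv2.INTER_CUBIC))
g=a.min(2);y=(a[:,:,0]>120)&(a[:,:,2]<80)&(a[:,:,1]>90)
print("yellow",[(x.tolist()) for x in np.argwhere(y)[::6]])
for n,x0 in(("right",19),("left",61)):
    print(n)
    for v in range(15,72):print(v,' '.join('%3d'%q for q in g[v,x0:x0+12]))
E
python3 look.py
```

```text
5.025 [0.04984316 0.02618628 0.30041095]
yellow [[21, 60], [21, 67], [22, 66]]
right
15  64  60  58  59  58  58  58  54  56  61  66  69
16  97  95  98 100  97  97  99  98  98 101 100  73
17 132 134 136 134 134 137 138 136 138 138 131  73
18 140 143 145 147 149 149 151 150 150 152 138  82
19 137 144 145 148 145 147 148 148 150 152 141  83
20 137 140 144 145 145 147 147 149 147 149 138  79
21 135 142 143 144 143 146 144 147 148 147 139  74
22 118 122 127 124 128 126 127 129 126 128 120  63
23  62  62  60  62  66  63  62  67  69  71  78  45
24  35  26  58  41  28  36  31  34  49  48  73  40
25  22  31 111  51  17  19  13  21  27  25  18  15
26  23  31 112  42  36  31  26  30  25  25  18  20
27  24  12  22  15  61 101  36  21  20  27  28  19
28  26  17  20  24  63 117  39  47  32  29  21  21
29  18  25  18  13  23  24  19 107 102  35  25  22
30  36  37  33  43  32  26  32 120 115  36  40  24
31  83  87  82  84  81  83  82  89  80  80  63  26
32 119 115 115 118 117 117 122 118 118 121  96  36
33 128 129 131 128 128 129 132 128 131 128 118  36
34 134 136 135 135 137 136 137 136 136 136 118
[... 4103 characters left out ...]
2  82  79  83  87  88  85  93  63 151
59  97  99 100 100  99  98 100 104 102 107  66 155
60 104 101 100  99 100  99 100 101 100 107  63 160
61 100 101 101  99 102 103 101 103 103 103  63 164
62  97 103 104 100 103 101 102 100  98 100  59 170
63 116 114 113 113 113 111 114 111 114 111  57 184
64 138 135 131 133 131 132 132 130 128 126  58 193
65 129 133 131 130 133 129 130 131 130 115  62 195
66 104 105 105 105 106 105 104 102 103  79  59 197
67  79  80  79  79  80  77  83  78  55  59  57 201
68  72  74  75  73  71  70  76  69  60  61  58 201
69  55  59  61  60  61  62  63  60  61  57  54 200
70  71  70  68  68  70  73  69  69  70  70  65 195
71 152 151 151 152 150 150 155 154 151 153 151 193
```

```bash
cat > lk.py <<'E'
from h import *
s,b,R=st();c=wcam();a=c['pixels'][105:190,280:370].astype(int)
print(s['time_s'],b)
cv2.imwrite('pics/l%d.png'%(s['time_s']*100),cv2.resize(a[:,:,::-1].astype('uint8'),None,fx=7,fy=7,interpolation=cv2.INTER_CUBIC))
for n,x0 in(("right",19),("left",61)):
    q=a[15:72,x0+1:x0+10]
    print(n,'med',np.median(q.min(2),1).astype(int).tolist(),'\n max',q.min(2).max(1).tolist(),'\n y',(q[:,:,0]-q[:,:,2]).max(1).tolist())
E
python3 lk.py
```

```text
5.075 [0.04950025 0.02619074 0.29976579]
right med [85, 85, 120, 144, 148, 148, 144, 125, 71, 51, 25, 25, 28, 24, 33, 26, 51, 96, 124, 136, 134, 112, 106, 79, 41, 45, 49, 47, 45, 46, 45, 45, 47, 48, 46, 54, 71, 72, 70, 99, 139, 146, 124, 65, 38, 37, 46, 91, 123, 124, 125, 126, 125, 133, 119, 57, 127] 
 max [88, 88, 122, 148, 151, 150, 149, 128, 73, 54, 98, 126, 97, 125, 78, 100, 72, 99, 126, 139, 135, 114, 108, 82, 46, 88, 182, 198, 52, 48, 48, 138, 173, 123, 51, 59, 73, 74, 74, 107, 142, 151, 125, 156, 181, 71, 50, 96, 125, 126, 128, 127, 128, 136, 126, 61, 129] 
 y [13, 17, 20, 21, 21, 21, 23, 21, 14, 10, 22, 24, 22, 24, 16, 24, 17, 17, 19, 21, 20, 20, 18, 12, 6, 19, 20, 19, 8, 8, 8, 28, 30, 23, 8, 11, 12, 11, 13, 17, 23, 23, 20, 28, 29, 17, 8, 15, 19, 19, 19, 19, 21, 20, 20, 1, 15]
left med [88, 86, 86, 84, 83, 84, 70, 45, 67, 99, 121, 136, 130, 130, 130, 129, 109, 44, 42, 41, 40, 38, 37, 38, 41, 38, 31, 28, 40, 60, 98, 135, 150, 144, 98, 44, 41, 42, 45, 45, 41, 41, 40, 71, 101, 98, 100, 101, 101, 124, 142, 118, 86, 79, 70, 60, 129] 
 max [132, 147, 144, 143, 142, 129, 75, 53, 75, 102, 123, 138, 132, 132, 132, 133, 113, 56, 110, 196, 203, 42, 43, 54, 168, 194, 55, 40, 47, 64, 101, 137, 153, 146, 99, 47, 45, 50, 160, 186, 74, 44, 44, 77, 103, 102, 103, 104, 104, 127, 147, 120, 87, 82, 75, 61, 131] 
 y [20, 22, 20, 19, 21, 20, 53, 101, 58, 18, 19, 21, 20, 20, 20, 22, 17, 6, 24, 18, 17, 5, 6, 11, 26, 27, 8, 5, 9, 10, 17, 22, 21, 23, 18, 10, 7, 8, 27, 28, 15, 8, 10, 13, 17, 17, 17, 17, 18, 21, 21, 18, 15, 14, 12, 1, 15]
```

Emit:
{"op": "drive_tool", "data": {
  "rows": [
    {"x": 0, "y": 0, "z": 0, "fingers": -1, "spin": 0},
    {"x": 0, "y": 0, "z": 0, "fingers": -1, "spin": 0}
  ]
}}

```text
time_s: 5.38
tcp_pos: [0.687, 0.1383, 0.3]
eef_rot: [-180.0, -0.0, 175.0]
contact_force: [-0.1, 0.2, -1.3]
gripper_width: 0.0002
gripper_force: 0.0
```

```bash
python3 lk.py
```

```text
5.375 [0.04956026 0.02648467 0.30002897]
right med [61, 88, 126, 143, 146, 146, 146, 126, 67, 44, 25, 28, 21, 24, 30, 24, 69, 109, 126, 138, 133, 111, 106, 77, 42, 47, 48, 48, 43, 43, 44, 48, 46, 47, 47, 61, 70, 71, 72, 108, 143, 145, 124, 65, 38, 35, 47, 92, 123, 124, 124, 127, 128, 132, 116, 58, 143] 
 max [63, 91, 128, 148, 150, 150, 150, 131, 69, 49, 100, 120, 98, 120, 100, 117, 82, 112, 127, 139, 137, 114, 106, 82, 45, 107, 194, 204, 49, 47, 50, 146, 182, 119, 52, 64, 73, 74, 77, 110, 145, 151, 125, 170, 194, 69, 50, 95, 128, 127, 127, 129, 129, 135, 121, 61, 145] 
 y [9, 16, 21, 21, 21, 22, 22, 21, 11, 9, 21, 26, 22, 24, 21, 26, 15, 17, 19, 20, 22, 19, 18, 13, 6, 21, 21, 24, 12, 10, 8, 28, 28, 22, 11, 12, 13, 13, 14, 17, 21, 22, 20, 22, 23, 13, 7, 16, 18, 19, 20, 18, 20, 20, 19, -1, 16]
left med [80, 84, 83, 84, 86, 79, 63, 41, 70, 101, 123, 139, 130, 129, 129, 129, 108, 40, 43, 41, 41, 40, 41, 42, 36, 29, 25, 28, 43, 69, 104, 139, 150, 143, 90, 42, 42, 44, 44, 44, 41, 39, 40, 71, 100, 100, 101, 102, 103, 127, 141, 112, 71, 77, 68, 58, 143] 
 max [128, 143, 143, 143, 144, 125, 65, 50, 74, 102, 125, 141, 131, 131, 131, 131, 110, 42, 145, 186, 128, 45, 43, 59, 166, 185, 39, 41, 49, 73, 108, 141, 153, 145, 92, 46, 45, 60, 174, 195, 65, 42, 42, 75, 102, 103, 103, 105, 105, 129, 147, 114, 75, 80, 73, 61, 145] 
 y [18, 21, 21, 18, 19, 26, 69, 107, 55, 17, 20, 20, 21, 21, 20, 19, 19, 5, 29, 27, 21, 7, 6, 12, 26, 27, 7, 7, 10, 13, 17, 20, 23, 22, 15, 7, 7, 9, 19, 21, 13, 11, 7, 14, 17, 16, 17, 17, 18, 19, 21, 18, 13, 13, 11, 0, 17]
```

Emit:
{"op": "drive_tool", "data": {
  "rows": [
    {"x": 0.03, "y": 0.013, "z": 0.05, "fingers": -1, "spin": 0},
    {"x": 0.0575, "y": 0.026, "z": 0.1, "fingers": -1, "spin": 0},
    {"x": 0.0575, "y": 0.026, "z": 0.14, "fingers": -1, "spin": 0},
    {"x": 0.0575, "y": 0.026, "z": 0.16, "fingers": -1, "spin": 0},
    {"x": 0.0575, "y": 0.026, "z": 0.17, "fingers": -1, "spin": 0},
    {"x": 0.0575, "y": 0.026, "z": 0.17, "fingers": -1, "spin": 0}
  ]
}}

```text
time_s: 6.18
tcp_pos: [0.6321, 0.1691, 0.1305]
eef_rot: [-180.0, -0.0, 175.0]
contact_force: [0.2, 0.3, 0.5]
gripper_width: 0.0005
gripper_force: 0.0
```

Emit:
{"op": "drive_tool", "data": {
  "rows": [
    {"x": -0.004, "y": 0, "z": 0, "fingers": -1, "spin": 0},
    {"x": -0.008, "y": 0, "z": 0, "fingers": -1, "spin": 0},
    {"x": -0.012, "y": 0, "z": 0, "fingers": -1, "spin": 0}
  ]
}}

```text
time_s: 6.55
tcp_pos: [0.6449, 0.1681, 0.1313]
eef_rot: [180.0, 0.1, 175.0]
contact_force: [-2.3, -0.1, 2.6]
gripper_width: 0.0004
gripper_force: 2.5
```

Emit:
{"op": "drive_tool", "data": {
  "rows": [
    {"x": 0, "y": 0, "z": -0.03, "fingers": -1, "spin": 0},
    {"x": -0.02, "y": -0.01, "z": -0.08, "fingers": -1, "spin": 0},
    {"x": -0.04, "y": -0.02, "z": -0.13, "fingers": -1, "spin": 0},
    {"x": -0.0455, "y": -0.026, "z": -0.17, "fingers": -1, "spin": 0},
    {"x": -0.0455, "y": -0.026, "z": -0.17, "fingers": -1, "spin": 0},
    {"x": -0.0455, "y": -0.026, "z": -0.17, "fingers": -1, "spin": 0}
  ]
}}

```text
time_s: 7.3
tcp_pos: [0.6869, 0.1381, 0.3001]
eef_rot: [180.0, -0.0, 175.0]
contact_force: [0.6, -0.1, -0.6]
gripper_width: 0.0006
gripper_force: 0.0
```

```bash
python3 lk.py;ls pics
```

```text
7.3 [0.0495674  0.02625626 0.3000922 ]
right med [62, 92, 129, 146, 147, 146, 144, 126, 66, 43, 28, 31, 27, 24, 37, 26, 70, 110, 125, 138, 134, 112, 104, 77, 46, 48, 50, 46, 44, 46, 46, 46, 47, 45, 46, 60, 70, 70, 73, 109, 142, 145, 121, 51, 35, 37, 59, 101, 122, 125, 125, 126, 128, 132, 114, 60, 147] 
 max [70, 93, 132, 148, 151, 149, 147, 128, 69, 50, 100, 122, 101, 124, 113, 141, 85, 113, 129, 140, 135, 114, 107, 81, 49, 106, 196, 205, 49, 47, 49, 166, 200, 113, 49, 65, 72, 72, 76, 111, 144, 149, 123, 173, 196, 66, 64, 104, 127, 128, 127, 127, 132, 134, 120, 66, 149] 
 y [9, 16, 21, 21, 21, 22, 22, 22, 13, 9, 23, 25, 22, 25, 26, 29, 16, 19, 20, 21, 21, 18, 17, 15, 7, 23, 22, 22, 7, 8, 8, 28, 31, 22, 8, 10, 11, 13, 13, 17, 21, 22, 20, 22, 22, 8, 11, 16, 19, 18, 19, 19, 20, 20, 19, -1, 17]
left med [63, 91, 132, 149, 152, 150, 131, 76, 70, 53, 44, 47, 45, 45, 47, 46, 74, 111, 126, 138, 135, 110, 95, 45, 48, 46, 48, 52, 46, 47, 46, 50, 50, 48, 43, 54, 71, 70, 74, 109, 147, 149, 121, 54, 39, 38, 58, 101, 125, 124, 125, 126, 129, 133, 117, 60, 151] 
 max [68, 94, 133, 154, 154, 152, 152, 149, 127, 63, 56, 57, 57, 59, 58, 56, 79, 114, 128, 140, 137, 112, 96, 54, 52, 110, 201, 212, 50, 51, 52, 155, 187, 117, 53, 64, 73, 74, 76, 113, 148, 150, 123, 178, 198, 49, 62, 104, 128, 127, 127, 129, 131, 136, 123, 63, 152] 
 y [10, 16, 22, 22, 22, 22, 22, 23, 38, 108, 138, 136, 135, 135, 134, 133, 95, 19, 18, 21, 21, 19, 17, 8, 8, 25, 18, 20, 9, 10, 8, 29, 30, 24, 12, 9, 12, 11, 14, 19, 22, 23, 20, 18, 18, 8, 13, 16, 17, 19, 18, 19, 19, 20, 20, 0, 16]
l502.png
l507.png
l537.png
l730.png
scene0.png
scenec.png
top0.png
topc.png
w1.png
w2.png
w2c.png
```

Emit:
{"op": "drive_tool", "data": {
  "rows": [
    {"x": 0.04, "y": 0.013, "z": 0.06, "fingers": -1, "spin": 0},
    {"x": 0.08, "y": 0.026, "z": 0.12, "fingers": -1, "spin": 0},
    {"x": 0.08, "y": 0.026, "z": 0.16, "fingers": -1, "spin": 0},
    {"x": 0.08, "y": 0.026, "z": 0.17, "fingers": -1, "spin": 0},
    {"x": 0.08, "y": 0.026, "z": 0.17, "fingers": -1, "spin": 0},
    {"x": 0.072, "y": 0.026, "z": 0.17, "fingers": -1, "spin": 0},
    {"x": 0.065, "y": 0.026, "z": 0.17, "fingers": -1, "spin": 0},
    {"x": 0.058, "y": 0.026, "z": 0.17, "fingers": -1, "spin": 0}
  ]
}}

```text
time_s: 8.35
tcp_pos: [0.6321, 0.1691, 0.1322]
eef_rot: [180.0, 0.0, 175.0]
contact_force: [-9.7, 1.1, 15.7]
gripper_width: 0.0003
gripper_force: 8.1
```

Emit:
{"op": "drive_tool", "data": {
  "rows": [
    {"x": -0.004, "y": 0, "z": 0, "fingers": -1, "spin": 0},
    {"x": -0.008, "y": 0, "z": 0, "fingers": -1, "spin": 0},
    {"x": -0.012, "y": 0, "z": 0, "fingers": -1, "spin": 0},
    {"x": -0.0125, "y": 0, "z": 0, "fingers": -1, "spin": 0}
  ]
}}

```text
time_s: 8.85
tcp_pos: [0.6449, 0.168, 0.1311]
eef_rot: [180.0, 0.1, 175.0]
contact_force: [-1.5, 0.2, 4.9]
gripper_width: 0.0006
gripper_force: 3.4
```

Emit:
{"op": "drive_tool", "data": {
  "rows": [
    {"x": 0, "y": 0, "z": -0.03, "fingers": -1, "spin": 0},
    {"x": -0.02, "y": -0.01, "z": -0.08, "fingers": -1, "spin": 0},
    {"x": -0.04, "y": -0.02, "z": -0.13, "fingers": -1, "spin": 0},
    {"x": -0.0455, "y": -0.026, "z": -0.17, "fingers": -1, "spin": 0},
    {"x": -0.0455, "y": -0.026, "z": -0.17, "fingers": -1, "spin": 0},
    {"x": -0.0455, "y": -0.026, "z": -0.17, "fingers": -1, "spin": 0}
  ]
}}

```text
time_s: 9.6
tcp_pos: [0.6867, 0.1382, 0.2996]
eef_rot: [180.0, -0.1, 175.0]
contact_force: [0.7, 0.1, 0.0]
gripper_width: 0.0004
gripper_force: 0.0
```

```bash
python3 lk.py
```

```text
9.6 [0.04932379 0.02630822 0.29961155]
right med [98, 74, 110, 139, 147, 147, 146, 127, 70, 51, 26, 28, 31, 27, 32, 26, 48, 92, 122, 133, 131, 116, 113, 93, 42, 47, 48, 47, 46, 45, 45, 44, 45, 48, 42, 57, 71, 70, 71, 96, 133, 148, 130, 86, 38, 37, 38, 86, 123, 124, 126, 125, 127, 134, 123, 57, 113] 
 max [101, 79, 112, 144, 152, 151, 149, 128, 77, 53, 100, 129, 82, 102, 66, 93, 92, 94, 125, 135, 133, 118, 116, 95, 44, 53, 175, 201, 67, 50, 51, 98, 161, 156, 48, 61, 73, 72, 75, 103, 140, 152, 134, 137, 177, 162, 40, 90, 128, 127, 127, 128, 128, 140, 130, 62, 115] 
 y [16, 13, 18, 21, 22, 22, 23, 22, 14, 11, 20, 25, 21, 22, 14, 21, 21, 16, 19, 20, 21, 19, 18, 17, 6, 10, 18, 22, 15, 6, 7, 21, 26, 25, 8, 9, 14, 11, 13, 16, 20, 22, 22, 25, 25, 19, 8, 15, 19, 18, 19, 18, 18, 21, 20, 2, 14]
left med [96, 73, 113, 143, 152, 151, 131, 75, 71, 53, 34, 46, 39, 21, 31, 37, 50, 93, 122, 133, 133, 115, 112, 97, 76, 89, 89, 88, 89, 90, 90, 90, 89, 89, 90, 82, 69, 72, 70, 97, 140, 152, 132, 86, 38, 43, 43, 85, 123, 124, 124, 124, 125, 136, 126, 56, 115] 
 max [98, 75, 116, 147, 154, 154, 153, 151, 130, 56, 124, 155, 84, 29, 77, 111, 94, 96, 124, 135, 134, 117, 114, 99, 79, 92, 91, 92, 91, 93, 92, 93, 93, 94, 91, 85, 73, 75, 74, 106, 144, 154, 149, 129, 52, 168, 195, 94, 127, 126, 127, 128, 127, 142, 135, 60, 117] 
 y [15, 13, 19, 22, 21, 22, 22, 21, 21, 12, 20, 25, 17, 7, 18, 23, 21, 16, 18, 20, 20, 19, 19, 51, 139, 155, 154, 155, 154, 154, 154, 153, 155, 155, 155, 135, 12, 13, 14, 16, 21, 22, 21, 17, 8, 21, 22, 17, 18, 19, 19, 19, 18, 20, 21, 2, 12]
```

Emit:
{"op": "drive_tool", "data": {
  "rows": [
    {"x": 0.04, "y": -0.011, "z": 0.06, "fingers": -1, "spin": 0},
    {"x": 0.08, "y": -0.022, "z": 0.12, "fingers": -1, "spin": 0},
    {"x": 0.08, "y": -0.022, "z": 0.16, "fingers": -1, "spin": 0},
    {"x": 0.08, "y": -0.022, "z": 0.17, "fingers": -1, "spin": 0},
    {"x": 0.08, "y": -0.022, "z": 0.17, "fingers": -1, "spin": 0},
    {"x": 0.072, "y": -0.022, "z": 0.17, "fingers": -1, "spin": 0},
    {"x": 0.065, "y": -0.022, "z": 0.17, "fingers": -1, "spin": 0},
    {"x": 0.058, "y": -0.022, "z": 0.17, "fingers": -1, "spin": 0}
  ]
}}

```text
time_s: 10.65
tcp_pos: [0.6278, 0.1215, 0.132]
eef_rot: [180.0, -0.0, 175.0]
contact_force: [-9.6, 1.6, 14.8]
gripper_width: 0.0001
gripper_force: 8.1
```

Emit:
{"op": "drive_tool", "data": {
  "rows": [
    {"x": -0.004, "y": 0, "z": 0, "fingers": -1, "spin": 0},
    {"x": -0.008, "y": 0, "z": 0, "fingers": -1, "spin": 0},
    {"x": -0.012, "y": 0, "z": 0, "fingers": -1, "spin": 0},
    {"x": -0.0125, "y": 0, "z": 0, "fingers": -1, "spin": 0}
  ]
}}

```text
time_s: 11.15
tcp_pos: [0.6408, 0.1202, 0.1311]
eef_rot: [180.0, 0.1, 175.0]
contact_force: [-0.6, -0.6, 4.6]
gripper_width: 0.0003
gripper_force: 3.3
```

Emit:
{"op": "drive_tool", "data": {
  "rows": [
    {"x": 0, "y": 0, "z": -0.03, "fingers": -1, "spin": 0},
    {"x": -0.02, "y": 0.01, "z": -0.08, "fingers": -1, "spin": 0},
    {"x": -0.04, "y": 0.02, "z": -0.13, "fingers": -1, "spin": 0},
    {"x": -0.0455, "y": 0.022, "z": -0.17, "fingers": -1, "spin": 0},
    {"x": -0.0455, "y": 0.022, "z": -0.17, "fingers": -1, "spin": 0},
    {"x": -0.0455, "y": 0.022, "z": -0.17, "fingers": -1, "spin": 0}
  ]
}}

```text
time_s: 11.9
tcp_pos: [0.6867, 0.1382, 0.2996]
eef_rot: [-180.0, -0.1, 175.0]
contact_force: [-0.9, 0.2, -1.3]
gripper_width: 0.0003
gripper_force: 0.0
```

```bash
python3 lk.py
```

```text
11.9 [0.04931199 0.02633178 0.29960319]
right med [98, 74, 109, 140, 147, 147, 145, 126, 71, 53, 35, 40, 29, 21, 29, 41, 54, 94, 123, 132, 131, 116, 113, 93, 37, 47, 47, 46, 48, 46, 47, 47, 44, 44, 45, 56, 72, 70, 71, 94, 134, 149, 132, 86, 37, 38, 37, 86, 123, 124, 126, 125, 126, 134, 124, 58, 109] 
 max [99, 77, 113, 145, 152, 149, 149, 146, 126, 55, 99, 131, 89, 25, 73, 106, 98, 96, 126, 134, 133, 116, 116, 97, 43, 57, 174, 201, 69, 179, 201, 100, 159, 165, 49, 58, 74, 72, 73, 101, 139, 151, 151, 134, 46, 168, 196, 95, 126, 126, 127, 127, 127, 139, 129, 60, 112] 
 y [15, 12, 17, 22, 22, 22, 22, 22, 19, 10, 23, 25, 17, 11, 18, 25, 21, 17, 18, 20, 20, 19, 19, 15, 7, 9, 18, 22, 16, 19, 18, 20, 26, 25, 7, 12, 14, 12, 13, 17, 20, 22, 19, 17, 9, 22, 20, 17, 20, 19, 18, 18, 19, 20, 20, 5, 15]
left med [96, 73, 112, 144, 151, 150, 131, 75, 71, 52, 31, 42, 42, 20, 27, 30, 49, 92, 122, 134, 133, 115, 111, 98, 75, 90, 89, 88, 89, 89, 89, 87, 88, 90, 90, 83, 71, 72, 72, 97, 138, 152, 132, 87, 37, 40, 43, 86, 123, 124, 124, 125, 126, 135, 128, 57, 114] 
 max [99, 75, 117, 147, 154, 152, 151, 149, 128, 55, 100, 125, 85, 29, 77, 111, 94, 94, 125, 136, 136, 116, 114, 101, 77, 92, 92, 92, 91, 91, 92, 91, 90, 92, 92, 87, 73, 75, 73, 105, 141, 154, 150, 130, 48, 168, 193, 96, 124, 127, 127, 127, 128, 141, 138, 58, 116] 
 y [16, 14, 18, 22, 23, 23, 21, 22, 21, 10, 22, 27, 18, 7, 20, 22, 20, 15, 19, 19, 21, 19, 19, 50, 136, 156, 154, 155, 154, 155, 154, 155, 155, 155, 155, 135, 12, 12, 14, 15, 21, 22, 20, 16, 9, 22, 22, 15, 19, 18, 19, 19, 18, 20, 20, 2, 13]
```

Emit:
{"op": "drive_tool", "data": {
  "rows": [
    {"x": 0.04, "y": -0.011, "z": 0.06, "fingers": -1, "spin": 0},
    {"x": 0.08, "y": -0.022, "z": 0.12, "fingers": -1, "spin": 0},
    {"x": 0.08, "y": -0.022, "z": 0.16, "fingers": -1, "spin": 0},
    {"x": 0.08, "y": -0.022, "z": 0.17, "fingers": -1, "spin": 0},
    {"x": 0.08, "y": -0.022, "z": 0.17, "fingers": -1, "spin": 0},
    {"x": 0.072, "y": -0.022, "z": 0.17, "fingers": -1, "spin": 0},
    {"x": 0.065, "y": -0.022, "z": 0.17, "fingers": -1, "spin": 0},
    {"x": 0.058, "y": -0.022, "z": 0.17, "fingers": -1, "spin": 0}
  ]
}}

```text
time_s: 12.95
tcp_pos: [0.6279, 0.1215, 0.1321]
eef_rot: [180.0, -0.0, 175.0]
contact_force: [-9.1, 1.9, 15.0]
gripper_width: 0.0003
gripper_force: 8.2
```

Emit:
{"op": "drive_tool", "data": {
  "rows": [
    {"x": -0.004, "y": 0, "z": 0, "fingers": -1, "spin": 0},
    {"x": -0.008, "y": 0, "z": 0, "fingers": -1, "spin": 0},
    {"x": -0.012, "y": 0, "z": 0, "fingers": -1, "spin": 0},
    {"x": -0.0125, "y": 0, "z": 0, "fingers": -1, "spin": 0}
  ]
}}

```text
time_s: 13.45
tcp_pos: [0.6408, 0.1202, 0.1311]
eef_rot: [180.0, 0.1, 175.0]
contact_force: [-0.1, -1.0, 5.2]
gripper_width: 0.0004
gripper_force: 3.4
```

Emit:
{"op": "drive_tool", "data": {
  "rows": [
    {"x": 0, "y": 0, "z": -0.03, "fingers": -1, "spin": 0},
    {"x": -0.02, "y": 0.01, "z": -0.08, "fingers": -1, "spin": 0},
    {"x": -0.04, "y": 0.02, "z": -0.13, "fingers": -1, "spin": 0},
    {"x": -0.0455, "y": 0.022, "z": -0.17, "fingers": -1, "spin": 0},
    {"x": -0.0455, "y": 0.022, "z": -0.17, "fingers": -1, "spin": 0}
  ]
}}

```text
time_s: 14.08
tcp_pos: [0.689, 0.1386, 0.3042]
eef_rot: [179.9, 0.3, 175.0]
contact_force: [-0.6, 0.6, -0.5]
gripper_width: 0.0006
gripper_force: 0.0
```

```bash
python3 lk.py | grep -A3 right
```

```text
right med [144, 146, 145, 147, 127, 72, 58, 42, 40, 43, 43, 39, 41, 74, 111, 127, 137, 133, 110, 100, 61, 46, 52, 59, 59, 46, 44, 46, 61, 68, 46, 49, 63, 70, 70, 76, 113, 144, 144, 118, 49, 50, 35, 59, 102, 124, 125, 126, 127, 131, 124, 83, 65, 154, 198, 202, 196] 
 max [146, 150, 149, 148, 129, 75, 65, 55, 57, 57, 56, 58, 51, 78, 112, 130, 141, 136, 113, 102, 67, 47, 136, 208, 203, 48, 47, 54, 164, 194, 114, 52, 67, 75, 75, 78, 115, 145, 147, 125, 167, 189, 154, 163, 105, 126, 127, 128, 128, 133, 133, 109, 67, 156, 199, 203, 197] 
 y [22, 21, 23, 22, 21, 30, 93, 135, 133, 133, 135, 132, 129, 92, 34, 18, 20, 20, 19, 16, 10, 7, 28, 28, 24, 10, 8, 9, 30, 28, 24, 8, 11, 14, 13, 14, 19, 21, 20, 21, 25, 26, 23, 22, 16, 20, 19, 17, 19, 19, 19, 17, -3, 16, 21, 16, 2]
left med [147, 151, 149, 130, 78, 67, 44, 33, 37, 25, 21, 32, 42, 71, 109, 125, 138, 136, 112, 95, 66, 90, 89, 90, 89, 87, 88, 88, 89, 87, 90, 79, 63, 71, 69, 76, 113, 148, 146, 117, 48, 43, 46, 63, 102, 125, 125, 124, 125, 132, 134, 103, 68, 157, 200, 194, 169]
```

Yellow is now in front; one more click on the right wheel.

Emit:
{"op": "drive_tool", "data": {
  "rows": [
    {"x": 0.04, "y": -0.011, "z": 0.06, "fingers": -1, "spin": 0},
    {"x": 0.08, "y": -0.022, "z": 0.12, "fingers": -1, "spin": 0},
    {"x": 0.08, "y": -0.022, "z": 0.16, "fingers": -1, "spin": 0},
    {"x": 0.08, "y": -0.022, "z": 0.17, "fingers": -1, "spin": 0},
    {"x": 0.08, "y": -0.022, "z": 0.17, "fingers": -1, "spin": 0},
    {"x": 0.072, "y": -0.022, "z": 0.17, "fingers": -1, "spin": 0},
    {"x": 0.065, "y": -0.022, "z": 0.17, "fingers": -1, "spin": 0},
    {"x": 0.058, "y": -0.022, "z": 0.17, "fingers": -1, "spin": 0}
  ]
}}

```text
time_s: 15.12
tcp_pos: [0.6278, 0.1215, 0.132]
eef_rot: [180.0, -0.0, 175.0]
contact_force: [-9.4, 1.6, 15.3]
gripper_width: 0.0002
gripper_force: 8.2
```

Emit:
{"op": "drive_tool", "data": {
  "rows": [
    {"x": -0.004, "y": 0, "z": 0, "fingers": -1, "spin": 0},
    {"x": -0.008, "y": 0, "z": 0, "fingers": -1, "spin": 0},
    {"x": -0.012, "y": 0, "z": 0, "fingers": -1, "spin": 0},
    {"x": -0.0125, "y": 0, "z": 0, "fingers": -1, "spin": 0}
  ]
}}

```text
time_s: 15.62
tcp_pos: [0.6408, 0.1202, 0.1311]
eef_rot: [180.0, 0.1, 175.0]
contact_force: [-0.4, -0.0, 5.5]
gripper_width: 0.0002
gripper_force: 3.5
```

Emit:
{"op": "drive_tool", "data": {
  "rows": [
    {"x": 0, "y": 0, "z": -0.03, "fingers": -1, "spin": 0},
    {"x": -0.02, "y": 0.01, "z": -0.08, "fingers": -1, "spin": 0},
    {"x": -0.04, "y": 0.02, "z": -0.13, "fingers": -1, "spin": 0},
    {"x": -0.0455, "y": 0.022, "z": -0.17, "fingers": -1, "spin": 0},
    {"x": -0.0455, "y": 0.022, "z": -0.17, "fingers": -1, "spin": 0},
    {"x": -0.0455, "y": 0.022, "z": -0.17, "fingers": -1, "spin": 0}
  ]
}}

```text
time_s: 16.38
tcp_pos: [0.6867, 0.1382, 0.2996]
eef_rot: [180.0, -0.1, 175.0]
contact_force: [-0.2, 0.5, -1.4]
gripper_width: 0.0003
gripper_force: 0.0
```

```bash
python3 lk.py; python3 -c "
from h import *
c=wcam();cv2.imwrite('pics/w3.png',cv2.resize(c['pixels'][20:200,190:400,::-1],None,fx=3.3,fy=3.3,interpolation=cv2.INTER_CUBIC))
for b in [(.008,-.076,.124),(.008,-.06,.124),(.008,.052,.1),(.008,.004,.1)]:print(proj(c,W(b)),(proj(c,W(b))-[190,20])*3.3)"
```

```text
16.375 [0.04934414 0.02634531 0.29962139]
right med [97, 75, 110, 140, 146, 147, 147, 126, 70, 53, 33, 40, 39, 50, 39, 31, 53, 92, 124, 133, 132, 115, 112, 98, 72, 87, 83, 78, 79, 88, 89, 89, 81, 77, 89, 82, 71, 71, 72, 96, 135, 148, 132, 87, 37, 55, 64, 88, 124, 124, 125, 125, 126, 135, 122, 59, 114] 
 max [102, 76, 112, 143, 150, 150, 150, 147, 125, 56, 101, 131, 127, 138, 108, 106, 97, 95, 128, 135, 134, 116, 116, 99, 74, 92, 90, 90, 91, 90, 99, 92, 88, 89, 90, 84, 74, 75, 73, 103, 139, 152, 152, 140, 51, 171, 195, 97, 127, 127, 128, 128, 127, 138, 132, 62, 116] 
 y [15, 12, 19, 22, 22, 22, 21, 21, 19, 10, 23, 26, 24, 27, 25, 22, 23, 17, 18, 19, 19, 19, 18, 49, 137, 156, 154, 154, 155, 156, 156, 154, 156, 156, 157, 135, 13, 12, 12, 16, 21, 22, 20, 16, 10, 22, 22, 16, 19, 19, 18, 19, 19, 19, 22, 3, 13]
left med [97, 75, 111, 144, 151, 151, 132, 76, 72, 53, 34, 46, 35, 23, 31, 37, 50, 93, 122, 133, 133, 115, 113, 97, 73, 91, 89, 89, 88, 90, 91, 87, 90, 89, 90, 84, 71, 72, 71, 96, 137, 151, 131, 86, 36, 38, 42, 87, 124, 123, 125, 126, 126, 136, 127, 58, 115] 
 max [99, 76, 114, 147, 153, 152, 150, 148, 127, 55, 104, 128, 79, 32, 77, 111, 94, 96, 124, 135, 136, 118, 116, 100, 76, 93, 92, 93, 92, 92, 92, 91, 92, 93, 92, 86, 76, 74, 74, 107, 143, 154, 150, 132, 47, 168, 194, 95, 125, 127, 127, 128, 127, 140, 135, 61, 115] 
 y [14, 13, 20, 22, 22, 23, 22, 22, 22, 11, 21, 24, 19, 5, 17, 23, 19, 16, 19, 19, 20, 18, 19, 50, 136, 154, 154, 153, 154, 154, 156, 155, 153, 154, 154, 134, 13, 12, 14, 16, 21, 23, 21, 14, 10, 22, 22, 17, 20, 21, 19, 20, 18, 21, 20, 2, 13]
[228.60130154 147.18327771] [127.38429509 419.70481644]
[243.24076118 147.15608108] [175.6945119  419.61506756]
[344.085679  145.1586308] [508.48274069 413.02348164]
[303.19064451 145.23484619] [373.52912688 413.27499241]
```

View pics/w3.png

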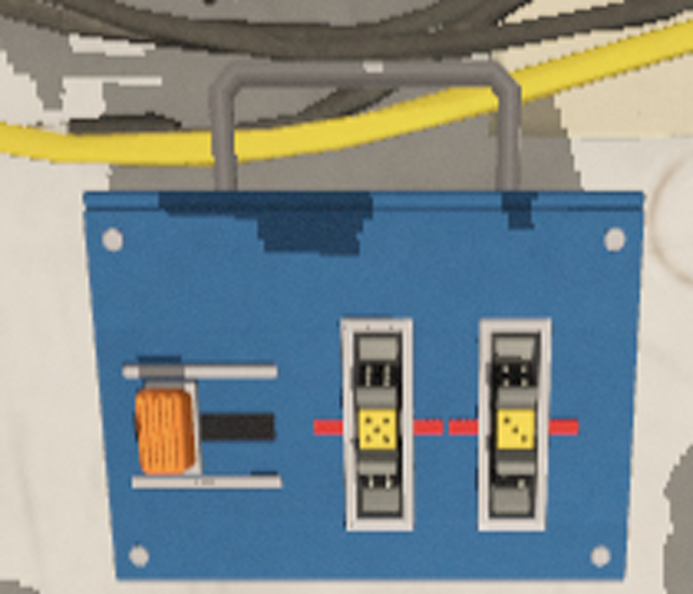

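Emit:
{"op": "drive_tool", "data": {
  "rows": [
    {"x": 0.01, "y": -0.05, "z": 0.02, "fingers": -1, "spin": 0},
    {"x": 0.02, "y": -0.1, "z": 0.05, "fingers": -1, "spin": 0},
    {"x": 0.038, "y": -0.146, "z": 0.08, "fingers": -1, "spin": 0},
    {"x": 0.038, "y": -0.146, "z": 0.13, "fingers": -1, "spin": 0},
    {"x": 0.038, "y": -0.146, "z": 0.165, "fingers": -1, "spin": 0},
    {"x": 0.038, "y": -0.146, "z": 0.173, "fingers": -1, "spin": 0},
    {"x": 0.038, "y": -0.146, "z": 0.173, "fingers": -1, "spin": 0},
    {"x": 0.038, "y": -0.136, "z": 0.173, "fingers": -1, "spin": 0},
    {"x": 0.038, "y": -0.126, "z": 0.173, "fingers": -1, "spin": 0}
  ]
}}

```text
time_s: 17.6
tcp_pos: [0.6391, 0.017, 0.129]
eef_rot: [180.0, 0.1, 175.0]
contact_force: [-0.4, 0.1, 0.0]
gripper_width: 0.0005
gripper_force: 0.0
```

Emit:
{"op": "drive_tool", "data": {
  "rows": [
    {"x": 0, "y": 0.005, "z": 0, "fingers": -1, "spin": 0},
    {"x": 0, "y": 0.01, "z": 0, "fingers": -1, "spin": 0},
    {"x": 0, "y": 0.015, "z": 0, "fingers": -1, "spin": 0},
    {"x": 0, "y": 0.02, "z": 0, "fingers": -1, "spin": 0}
  ]
}}

```text
time_s: 18.1
tcp_pos: [0.6401, 0.0359, 0.1277]
eef_rot: [-180.0, 0.0, 175.0]
contact_force: [0.5, -2.6, 0.7]
gripper_width: 0.0006
gripper_force: 0.9
```

```bash
python3 -c "
from h import *
s,b,R=st();print(s['time_s'],b,s['contact_force'])"
```

```text
18.1 [ 0.01169378 -0.07954753  0.12771814] [ 0.46182198 -2.57373615  0.71401477]
```

Emit:
{"op": "drive_tool", "data": {
  "rows": [
    {"x": 0, "y": 0.004, "z": 0, "fingers": -1, "spin": 0},
    {"x": 0, "y": 0.008, "z": 0, "fingers": -1, "spin": 0},
    {"x": 0, "y": 0.008, "z": 0, "fingers": -1, "spin": 0}
  ]
}}

```text
time_s: 18.48
tcp_pos: [0.6407, 0.0444, 0.1274]
eef_rot: [180.0, -0.0, 175.0]
contact_force: [-0.5, 0.4, 0.3]
gripper_width: 0.0001
gripper_force: 0.0
```

Emit:
{"op": "drive_tool", "data": {
  "rows": [
    {"x": 0, "y": 0.003, "z": 0, "fingers": -1, "spin": 0},
    {"x": 0, "y": 0.003, "z": 0, "fingers": -1, "spin": 0}
  ]
}}

```text
time_s: 18.73
tcp_pos: [0.6407, 0.0455, 0.1274]
eef_rot: [-179.9, -0.1, 175.0]
contact_force: [1.2, -7.5, -0.5]
gripper_width: 0.0006
gripper_force: 3.5
```

Emit:
{"op": "drive_tool", "data": {
  "rows": [
    {"x": 0, "y": 0.003, "z": 0, "fingers": -1, "spin": 0},
    {"x": 0, "y": 0.003, "z": 0, "fingers": -1, "spin": 0}
  ]
}}

```text
time_s: 18.98
tcp_pos: [0.6406, 0.0458, 0.1275]
eef_rot: [-179.7, -0.1, 175.0]
contact_force: [3.4, -17.8, 0.5]
gripper_width: 0.0007
gripper_force: 9.1
```

```bash
python3 -c "
from h import *
s,b,R=st();print(s['time_s'],b,s['contact_force'])"
```

```text
18.975 [ 0.01139408 -0.06970664  0.12746753] [  3.442427   -17.77527495   0.46532223]
```

Emit:
{"op": "drive_tool", "data": {
  "rows": [
    {"x": 0, "y": -0.015, "z": 0, "fingers": -1, "spin": 0},
    {"x": 0, "y": -0.015, "z": -0.04, "fingers": -1, "spin": 0},
    {"x": 0.03, "y": 0.01, "z": -0.07, "fingers": -1, "spin": 0},
    {"x": 0.07, "y": 0.04, "z": -0.07, "fingers": -1, "spin": 0},
    {"x": 0.0975, "y": 0.066, "z": -0.06, "fingers": -1, "spin": 0},
    {"x": 0.0975, "y": 0.066, "z": -0.03, "fingers": -1, "spin": 0},
    {"x": 0.0975, "y": 0.066, "z": -0.025, "fingers": -1, "spin": 0},
    {"x": 0.0975, "y": 0.066, "z": -0.025, "fingers": -1, "spin": 0}
  ]
}}

```text
time_s: 19.98
tcp_pos: [0.5502, 0.1239, 0.1527]
eef_rot: [-180.0, -0.0, 175.0]
contact_force: [-0.1, 0.6, 0.9]
gripper_width: 0.0004
gripper_force: 0.0
```

```bash
python3 -c "
from h import *
s,b,R=st();print(s['time_s'],b,s['contact_force'])
c=cams.capture('top');cv2.imwrite('pics/t3.png',cv2.resize(c['pixels'][100:240,200:360,::-1],None,fx=5,fy=4.2))"
```

```text
19.975 [-0.08546394  0.00032446  0.15268082] [-0.08899364  0.62057435  0.87872308]
```

Emit:
{"op": "drive_tool", "data": {
  "rows": [
    {"x": 0, "y": 0, "z": 0.03, "fingers": -1, "spin": 0},
    {"x": 0, "y": 0, "z": 0.055, "fingers": -1, "spin": 0},
    {"x": 0, "y": 0, "z": 0.067, "fingers": -1, "spin": 0},
    {"x": 0, "y": 0, "z": 0.067, "fingers": -1, "spin": 0}
  ]
}}

```text
time_s: 20.52
tcp_pos: [0.5501, 0.1238, 0.0855]
eef_rot: [-180.0, -0.0, 175.0]
contact_force: [-0.0, 0.7, 0.4]
gripper_width: 0.0005
gripper_force: 0.0
```

Emit:
{"op": "drive_tool", "data": {
  "rows": [
    {"x": 0.006, "y": 0, "z": 0, "fingers": -1, "spin": 0},
    {"x": 0.012, "y": 0, "z": 0, "fingers": -1, "spin": 0},
    {"x": 0.018, "y": 0, "z": 0, "fingers": -1, "spin": 0},
    {"x": 0.026, "y": 0, "z": 0, "fingers": -1, "spin": 0}
  ]
}}

```text
time_s: 21.02
tcp_pos: [0.5241, 0.1267, 0.0863]
eef_rot: [179.9, 0.1, 175.0]
contact_force: [1.6, -0.5, 1.9]
gripper_width: 0.0005
gripper_force: 1.1
```

Emit:
{"op": "drive_tool", "data": {
  "rows": [
    {"x": 0.008, "y": 0, "z": 0, "fingers": -1, "spin": 0},
    {"x": 0.016, "y": 0, "z": 0, "fingers": -1, "spin": 0},
    {"x": 0.024, "y": 0, "z": 0, "fingers": -1, "spin": 0},
    {"x": 0.03, "y": 0, "z": 0, "fingers": -1, "spin": 0},
    {"x": 0.035, "y": 0, "z": 0, "fingers": -1, "spin": 0}
  ]
}}

```text
time_s: 21.65
tcp_pos: [0.4887, 0.1295, 0.0855]
eef_rot: [-180.0, -0.0, 175.0]
contact_force: [2.4, 0.3, 1.7]
gripper_width: 0.0003
gripper_force: 0.9
```

Emit:
{"op": "drive_tool", "data": {
  "rows": [
    {"x": 0.004, "y": 0, "z": 0, "fingers": -1, "spin": 0},
    {"x": 0.006, "y": 0, "z": 0, "fingers": -1, "spin": 0},
    {"x": 0.006, "y": 0, "z": 0, "fingers": -1, "spin": 0}
  ]
}}

```text
time_s: 22.02
tcp_pos: [0.4842, 0.1299, 0.0856]
eef_rot: [180.0, 0.1, 175.0]
contact_force: [7.8, -1.6, -3.5]
gripper_width: 0.0003
gripper_force: 4.0
```

Emit:
{"op": "drive_tool", "data": {
  "rows": [
    {"x": 0.003, "y": 0, "z": 0, "fingers": -1, "spin": 0},
    {"x": 0.004, "y": 0, "z": 0, "fingers": -1, "spin": 0},
    {"x": 0.004, "y": 0, "z": 0, "fingers": -1, "spin": 0}
  ]
}}

```text
time_s: 22.4
tcp_pos: [0.4837, 0.1302, 0.0859]
eef_rot: [180.0, 0.4, 175.1]
contact_force: [27.1, -11.7, -18.3]
gripper_width: 0.0003
gripper_force: 14.3
```

Emit:
{"op": "drive_tool", "data": {
  "rows": [
    {"x": -0.006, "y": 0, "z": 0, "fingers": -1, "spin": 0},
    {"x": -0.012, "y": 0, "z": 0, "fingers": -1, "spin": 0},
    {"x": -0.012, "y": 0, "z": 0, "fingers": -1, "spin": 0},
    {"x": -0.012, "y": 0, "z": -0.03, "fingers": -1, "spin": 0},
    {"x": -0.012, "y": 0, "z": -0.09, "fingers": -1, "spin": 0},
    {"x": -0.012, "y": -0.04, "z": -0.15, "fingers": -1, "spin": 0},
    {"x": -0.012, "y": -0.1, "z": -0.2, "fingers": -1, "spin": 0},
    {"x": -0.012, "y": -0.16, "z": -0.2, "fingers": -1, "spin": 0},
    {"x": -0.012, "y": -0.21, "z": -0.2, "fingers": -1, "spin": 0},
    {"x": -0.012, "y": -0.21, "z": -0.2, "fingers": -1, "spin": 0}
  ]
}}

```text
time_s: 23.65
tcp_pos: [0.4715, -0.0829, 0.2859]
eef_rot: [180.0, 0.0, 174.8]
contact_force: [-0.2, 0.2, -0.9]
gripper_width: 0.0006
gripper_force: 0.0
```

```bash
python3 -c "
from h import *
c=cams.capture('top');cv2.imwrite('pics/t4.png',cv2.resize(c['pixels'][90:300,170:450,::-1],None,fx=2.8,fy=2.8,interpolation=cv2.INTER_CUBIC))
s=W((-.171,0,.08));print((proj(c,s)-[170,90])*2.8, sensors.get_state()['contact_force'])"
```

```text
[265.28538036 381.17502479] [ 0.76051498 -0.22675655 -0.30859275]
```

View pics/t4.png

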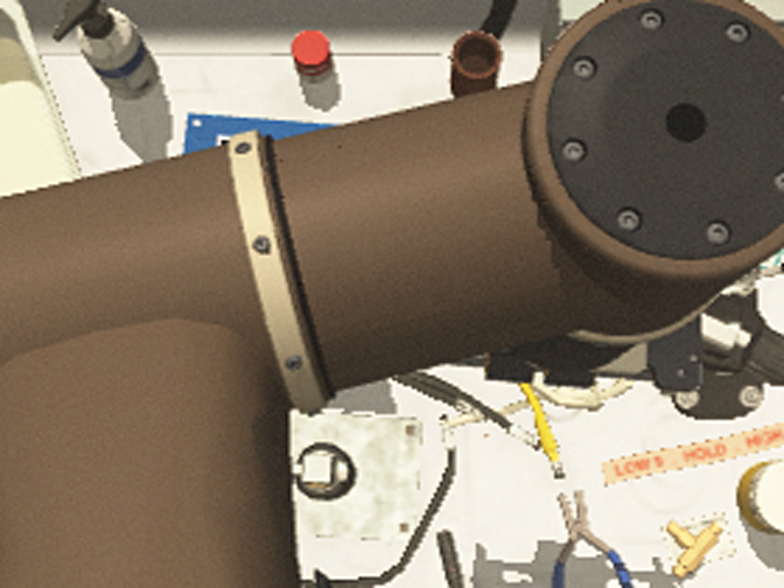

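```bash
python3 -c "
from h import *
print(shift((.04,.02,.33)))"
```

```text
[-0.18473975  0.23221208 -0.04426924]
```

Emit:
{"op": "drive_tool", "data": {
  "rows": [
    {"x": -0.03, "y": 0.04, "z": -0.044, "fingers": -1, "spin": 0},
    {"x": -0.06, "y": 0.08, "z": -0.044, "fingers": -1, "spin": 0},
    {"x": -0.1, "y": 0.12, "z": -0.044, "fingers": -1, "spin": 0},
    {"x": -0.13, "y": 0.16, "z": -0.044, "fingers": -1, "spin": 0},
    {"x": -0.16, "y": 0.2, "z": -0.044, "fingers": -1, "spin": 0},
    {"x": -0.185, "y": 0.232, "z": -0.044, "fingers": -1, "spin": 0},
    {"x": -0.185, "y": 0.232, "z": -0.044, "fingers": -1, "spin": 0},
    {"x": -0.185, "y": 0.232, "z": -0.044, "fingers": -1, "spin": 0}
  ]
}}

```text
time_s: 24.7
tcp_pos: [0.6767, 0.1362, 0.3287]
eef_rot: [-180.0, -0.1, 175.1]
contact_force: [-0.1, 0.4, -0.5]
gripper_width: 0.0005
gripper_force: 0.0
```

```bash
python3 -c "
from h import *
c=wcam();cv2.imwrite('pics/w4.png',cv2.resize(c['pixels'][0:220,150:440,::-1],None,fx=2.7,fy=2.7,interpolation=cv2.INTER_CUBIC))
for b in [(-.171,0,.08),(.008,-.056,.124),(.008,-.04,.124),(-.065,0,.1),(-.131,0,.1)]:print((proj(c,W(b))-[150,0])*2.7)"
```

```text
[411.44330531  -6.70234981]
[286.1242401  412.57744742]
[322.07610338 412.57171434]
[412.62787152 243.94156236]
[410.01095231  80.57900146]
```

View pics/w4.png

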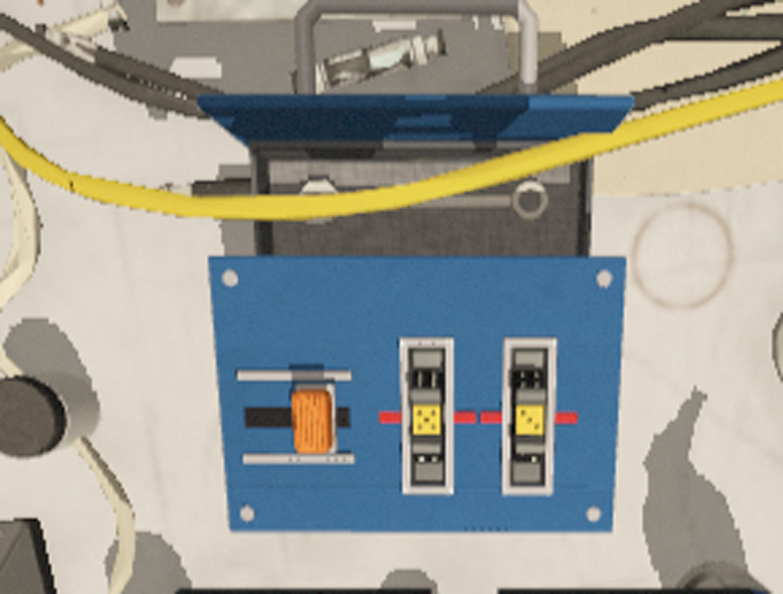

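```bash
python3 -c "
from plant import r
print(r.close_job())"
```

```text
the job is handed in; nothing more can be done
None
```

The job is handed in. The last picture shows yellow on top of both wheels, the thumb-piece fully across and the drawer out at its stop. The gripper was clear of everything, the clock read about 25 s, and I saw nothing loose disturbed, though I did not check the gauge after the moves.

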